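# Empty the cut-to-length saw's catch tray into the customer's tote

### The arm

A 6-joint arm with a two-finger parallel gripper is mounted at the origin on the work surface. World frame = base frame: x ahead of the robot, y to its left, z up, the work surface at z = 0. Lengths are in m, angles in degrees, forces in N, time in s.
With the tool pointing down it reaches from about 0.375 to 0.975 m from the base axis. Payload 3.8 kg.
Tool frame: the origin (TCP) lies on the centre line of the jaws, within the pads' length; the fingertips stand manip.nose_length ahead of it and the grasp point (between the pads) lies 11 mm behind it (manip.nose_length is the distance from the TCP to the fingertips, in m); z points along the fingers, y is the line along which they close (so a half turn about z gives the same grasp; the last joint's range is limited). The gripper opens to 88 mm and grips with 3 to 60 N. Pads are 18 mm wide; open, the fingers measure 123 mm over their backs; the gripper's body (75 mm by 187 mm) begins 45 mm behind the grasp point.
Start: joints at [-77.344, 15.12, 91.902, -0, 72.978, -2.114], TCP at [0.172, -0.653, 0.247] pointing down, gripper open.
Joint ranges: [-150.88, 150.88], [-54.13, 125.18], [17.81, 147.31], [-75.09, 255.09], [0, 152.58], [-146.25, 146.25]. Speed limits (degrees/s): [147.25, 147.25, 180, 180, 180, 180].

### API

Orientations are given as a 3x3 rotation matrix whose columns are the frame's x, y, z axes.
In Python, from cell import manip, vision gives the robot as it stands. The module is installed in compiled form; this text tells all that it offers.
- The arm moves only by the tool servo_tool, never from a script. Its argument "deltas" is text: rows parted by semicolons, each of 7 numbers parted by spaces: the shift along the tool's x, y, z in mm, then the turn, a rotation vector about the tool's x, y, z in rad, then the closure, from 0 (fully open) to 1 (shut). A call has 1 to 10 rows; each row is the pose to reach, as a shift and turn from the pose commanded when the call began, along the tool's axes at that moment; what a row does not reach only later rows make up. A row lasts 1/10 s, in which the tool goes at most 50 mm and 8.59 degrees, less where a joint would pass 70% of its speed; a pose out of reach is approached as far as the arm can. A call with a gripper value outside its range is refused whole. The fingers move at their own pace and stop on an object; "grip_force" is the grip in N (left out, the last holds). Time passes only in rows, so rows that repeat a pose let the fingers close. It gives the time, the measured TCP pose, the force, the opening and the grip force at its end, in the units of the state.
- manip.get_state(): the state, without advancing time (a new reading comes with each control period).
- vision.read_camera(name): name is "scene" or "top" or "wrist"; returns (picture, depth): 384x512x3 uint8, red, green, blue; 384x512 float32, m along the optical axis (not along the pixel's ray), 0 where there is no reading.
- vision.camera_info(name): a dict with "intrinsics" (3x3 intrinsics, pixels), "k1" (the pictures are not rectified: a ray, as slopes to the right and down, at radius r is drawn at 1 + k1 r^2 times it, then the intrinsics apply), "pose" (4x4, takes a point from camera to world coordinates); the wrist camera has in their place "tool_from_camera" (4x4, takes a point from camera to tool coordinates, whose origin is the TCP and whose axes are the flange's). Camera axes: x right, y down, z forward; pixel columns grow to the right and rows downward; lengths in m; the calibration is good to about 2 mm. A picture is of the moment at which its call begins: read the wrist's pose just before it. camera_info takes no time and is no camera call.
- manip.close_job(): hands the job in; it is judged then, once.
The state is a dict: "clock": time; "joint_pos": joint angles; "dq": joint speeds; "tau": joint torques, N m; "tcp_pos": TCP position; "ee_rot": TCP orientation; "ft_force": force on the tool from outside, world axes, zero at the start; "torque": the same for the moment, N m; "opening": finger opening in m; "finger_force": force on a finger pad.
Only numpy, scipy, OpenCV 4.12 (cv2) and the standard library are available. Lean on these libraries where they do the work, as an engineer would, in place of code of your own. Each camera call takes 0.05 s, during which the arm holds its last target. There are 200 camera calls.

### The job

A long square-ended tail piece has come down the saw's chute and lies across the three finished fence pales in the catch tray: first lift it off and put it inside the wooden offcut crate, with the pales still in the tray. Then collect all three pointed pales into the grey tote, each set down (not dropped) flat on the tote's floor and lying along the tote's long side, not on one another or on the carton of screws already in there. Leave the carton and the other things on the bench where they are.

Things in the scene. Friction and masses are not known exactly. Their poses are not given: they have to be found in the camera images.
- pale1: finished fence pale: flat timber board 150 mm long (x), 44 wide (y), 20 thick (z), about 75 g; its +x end is cut to a 90 degree point (last 22 mm), the other end is square. Origin: middle of its underside. Lies flat on the tray floor, its x within 11 degrees of the tray's -y, square end often under the chute. The three pales are alike, about 90 mm apart along the tray's x.
- pale2: the middle one of the three finished pales, same as pale1
- pale3: the third finished pale, same as pale1
- tail: tail piece of the batten (offcut): same timber and section as the pales (44 wide in y, 20 thick in z) but 190 mm long (x) and square at both ends, 95 g. Origin at the middle of its underside. Lies flat on top of the pales, across them, roughly along the tray's x.
- tray: fixed sheet-metal catch tray, open topped, 320 mm (x) by 270 mm (y) outside, walls 4 mm thick and 40 mm high, floor 4 mm thick. Origin at the centre of its underside, z up; its +y side is towards the saw, whose sheet-steel chute (260 mm wide, side flanges 15 mm high) comes in over the +y wall, rising from its lip towards the saw at 18 degrees.
- chute_lip (a point): middle of the top of the lower lip of the saw's chute, which reaches over the tray's +y wall, about 50 mm in. The lip is a straight edge 260 mm long, along this point's x (within 4 degrees of the tray's x); point y runs up the chute to the saw. Its underside is about 50 mm above the tray floor: what lies beyond the lip (+y) is under the chute and must be drawn out before lifting.
- tote: fixed grey plastic tote, open topped, 400 mm (x, its long side) by 300 mm (y) outside, 384 by 284 mm clear inside, 65 mm high, floor 4 mm thick. Origin at the centre of its underside.
- carton: carton of screws standing in the tote: 80 mm (x) by 60 (y) by 50 high, about 0.5 kg. Origin at the centre of its underside. Stays where it is.
- crate: fixed wooden offcut crate, open topped, 250 mm (x) by 180 mm (y) outside, 66 mm high, walls 10 mm, floor 10 mm thick, 14 mm corner posts inside; a loose 60 x 44 x 20 mm stub of batten lies in it and does not matter. Origin at the centre of its underside.
- pots: two nested upturned terracotta pots standing on the bench, 110 mm across, 140 mm high; origin at the centre of the underside. Leave alone.
- saucers: stack of terracotta saucers, 106 mm across, 52 mm high; origin under its centre. Leave alone.
- tape: black tape measure, 70 x 42 mm, 67 mm high; origin under its centre. Leave alone.
- glue: glue bottle, 64 mm across, 170 mm high; origin under its centre. Leave alone.
- filler: jar of filler, 64 mm across, 70 mm high; origin under its centre. Leave alone.
Mind the look-alikes: they are no part of the job. What is shaped like the pale1 but yellow is not meant.

How it is judged (in metres and radians):
On the way:
1. the tail piece lies in the offcut crate, let go, while the three pales are still in the tray (x of tail in the frame of crate between -0.06 and 0.06 m and y of tail in the frame of crate between -0.075 and 0.075 m and z of tail in the frame of crate between -0.01 and 0.06 m and linear speed of tail below 0.02 m/s and x of pale1 in the frame of tray between -0.16 and 0.16 m and y of pale1 in the frame of tray between -0.135 and 0.135 m and z of pale1 in the frame of tray between -0.01 and 0.03 m and x of pale2 in the frame of tray between -0.16 and 0.16 m and y of pale2 in the frame of tray between -0.135 and 0.135 m and z of pale2 in the frame of tray between -0.01 and 0.03 m and x of pale3 in the frame of tray between -0.16 and 0.16 m and y of pale3 in the frame of tray between -0.135 and 0.135 m and z of pale3 in the frame of tray between -0.01 and 0.03 m and contact force between tail and the fingers below 0.1 N), for 0.2 s.
At the end, for the whole second after the job is handed in: The tail piece is at rest inside the offcut crate (its middle below 60 mm). All three pales are at rest in the tote, flat on its floor (undersides within 6 mm, tilt under 0.1 rad), along its long side within 0.2 rad. The carton and other bench things are where they were, within 30 mm (x of tail in the frame of crate between -0.06 and 0.06 m and y of tail in the frame of crate between -0.075 and 0.075 m and z of tail in the frame of crate between -0.01 and 0.06 m and linear speed of each of tail, pale1, pale2, pale3 below 0.02 m/s and x of pale1 in the frame of tote between -0.13 and 0.13 m and y of pale1 in the frame of tote between -0.13 and 0.13 m and z of pale1 in the frame of tote between -0.004 and 0.01 m and angle between each of pale1, pale2, pale3's own z axis and vertical below 0.1 rad and angle between the x axis of each of pale1, pale2, pale3 and the x axis of tote, either way round below 0.2 rad and x of pale2 in the frame of tote between -0.13 and 0.13 m and y of pale2 in the frame of tote between -0.13 and 0.13 m and z of pale2 in the frame of tote between -0.004 and 0.01 m and x of pale3 in the frame of tote between -0.13 and 0.13 m and y of pale3 in the frame of tote between -0.13 and 0.13 m and z of pale3 in the frame of tote between -0.004 and 0.01 m); the robot touches nothing.
It fails at once if the carton in the tote pushed more than 30 mm or tipped (distance of carton from where it was at the start of the episode above 0.03 m or angle between carton's own z axis and vertical above 0.3 rad).
It fails at once if the terracotta pots or saucers pushed more than 30 mm or tipped (distance of any of pots, saucers from where it was at the start of the episode above 0.03 m or angle between any of pots, saucers's own z axis and vertical above 0.3 rad).
It fails at once if the tape measure, glue bottle or filler jar pushed more than 30 mm or tipped (distance of any of tape, glue, filler from where it was at the start of the episode above 0.03 m or angle between any of tape, glue, filler's own z axis and vertical above 0.3 rad).
It fails at once if a pale dropped (more than about 40 mm) or thrown into the tote: moving faster than 0.9 m/s while inside it ((x of pale1 in the frame of tote between -0.19 and 0.19 m and y of pale1 in the frame of tote between -0.14 and 0.14 m and z of pale1 in the frame of tote between 0.002 and 0.1 m and linear speed of pale1 above 0.9 m/s) or (x of pale2 in the frame of tote between -0.19 and 0.19 m and y of pale2 in the frame of tote between -0.14 and 0.14 m and z of pale2 in the frame of tote between 0.002 and 0.1 m and linear speed of pale2 above 0.9 m/s) or (x of pale3 in the frame of tote between -0.19 and 0.19 m and y of pale3 in the frame of tote between -0.14 and 0.14 m and z of pale3 in the frame of tote between 0.002 and 0.1 m and linear speed of pale3 above 0.9 m/s)).
It also fails if it takes over 72 s, if anything falls off the work surface, if the arm or the gripper's body presses on something with over 40 N, if the wrist force passes 120 N, or if a joint passes its speed limit or range.

## Working session

There is one attempt and no reset: what is moved stays moved. The work goes in short steps, Python scripts to look and compute and a tool call to move; the robot and the scene stay as the last step left them, time stands still between calls to the robot, and variables do not carry over. Pictures are saved under pics/ and viewed, at most 10 in all, crops included, and the job is handed in when it is done.

Besides the shell and the picture viewer there is one more tool, called after ">>>" by a JSON object that holds its "method" and its "body", one argument or row to a line. servo_tool: Moves the arm, as the interface text tells. Its arguments: {"type":"object","properties":{"deltas":{"type":"string"},"grip_force":{"type":"number"}},"required":["deltas"]}

```bash
mkdir -p pics
cat > h.py <<'E'
import numpy as np, cv2
from cell import manip, vision
def cam(name):
    s=manip.get_state(); rgb,d=vision.read_camera(name); i=vision.camera_info(name)
    K=np.array(i["intrinsics"]); k1=i["k1"]
    if "pose" in i: T=np.array(i["pose"])
    else:
        W=np.eye(4); W[:3,:3]=s["ee_rot"]; W[:3,3]=s["tcp_pos"]; T=W@np.array(i["tool_from_camera"])
    return rgb,d,K,k1,T
def rays(px,K,k1):
    px=np.asarray(px,float).reshape(-1,1,2)
    return cv2.undistortPoints(px,K,np.array([k1,0,0,0,0.])).reshape(-1,2)
def plane(px,z,K,k1,T):
    r=rays(px,K,k1); r=np.c_[r,np.ones(len(r))]@T[:3,:3].T
    return T[:3,3]+r*((z-T[2,3])/r[:,2])[:,None]
def cloud(d,K,k1,T):
    h,w=d.shape; u,v=np.meshgrid(np.arange(w),np.arange(h))
    r=rays(np.stack([u,v],-1).reshape(-1,2),K,k1)
    p=np.c_[r,np.ones(len(r))]*d.reshape(-1,1)
    return (p@T[:3,:3].T+T[:3,3]).reshape(h,w,3)
E
python3 - <<'E'
from h import *
print(manip.nose_length,manip.get_state())
for n in("top","scene"):
    rgb,d,K,k1,T=cam(n); cv2.imwrite(f"pics/{n}0.png",rgb[...,::-1]); np.savez(f"{n}0.npz",rgb=rgb,d=d,K=K,k1=k1,T=T)
    print(n,K,k1,T)
E
```

```text
0.008 {'clock': 0.0, 'joint_pos': array([-7.73428202e+01,  1.51692268e+01,  9.19810479e+01, -2.80797931e-04,
        7.29783658e+01, -2.11298786e+00]), 'dq': array([ 0.07120652, -0.11705625,  0.07584955, -0.10802794,  0.04443144,
        0.02523536]), 'tau': array([ 1.57387247e-03, -5.02106524e+01, -3.56870341e+01,  7.29834870e-02,
        2.93568650e-02, -1.80347424e-04]), 'tcp_pos': array([ 0.1719433 , -0.65200937,  0.24538914]), 'ee_rot': array([[ 9.66955913e-01,  2.54943160e-01, -4.96533396e-04],
       [ 2.54943632e-01, -9.66953437e-01,  2.18960921e-03],
       [ 7.81012176e-05, -2.24384360e-03, -9.99997480e-01]]), 'ft_force': array([ 0.32183725,  0.43330784, -0.71769769]), 'torque': array([ 0.03025529,  0.04651204, -0.02470581]), 'finger_force': 0.0, 'opening': 0.08809213610895453}
top [[439.97870545   0.         255.66865534]
 [  0.         439.97870545 195.3517043 ]
 [  0.           0.           1.        ]] -0.12447871042857257 [[ 2.94235804e-02 -9.97368700e-01  6.62565439e-02  3.79576093e-01]
 [-9.99566378e-01 -2.94346898e-02  8.08726204e-04  1.08042010e-01]
 [ 1.14364262e-03 -6.62516093e-02 -9.97802293e-01  1.48116968e+00]
 [ 0.00000000e+00  0.00000000e+00  0.00000000e+00  1.00000000e+00]]
scene [[484.78944553   0.         255.30586285]
 [  0.         484.78944553 197.71063629]
 [  0.           0.           1.        ]] 0.049373040774586895 [[-0.10988602  0.82126487 -0.55986522  1.27019367]
 [ 0.9938205   0.09967018 -0.04885348  0.17703826]
 [ 0.01568022 -0.56177385 -0.82714223  1.20885787]
 [ 0.          0.          0.          1.        ]]
```

View pics/top0.png

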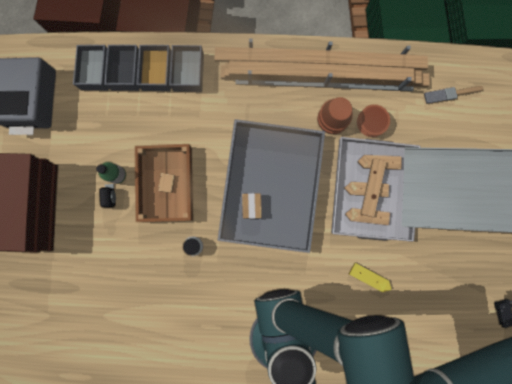

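View pics/scene0.png

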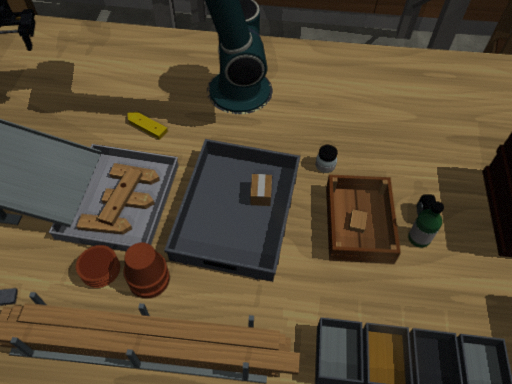

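The top view shows the tray at about (375,190) with the chute coming in from the right. The tail runs vertically at (375,190) over three pales whose points face left. The tote is at (272,185) with the carton at (252,206), and the crate is at (164,184). The wood-coloured pales in the tray fit the description. The yellow one on the bench at (370,278) is the look-alike. I'll confirm with an enlarged crop.

Run:
```python
from h import *
f=np.load("top0.npz"); rgb,d,K,k1,T=[f[k] for k in("rgb","d","K","k1","T")]; k1=float(k1)
c=rgb[120:300,320:420]; cv2.imwrite("pics/crop.png",cv2.resize(c,None,fx=4.4,fy=3.3*4/3*1,interpolation=3)[:600,:,::-1] if 0 else cv2.resize(c,None,fx=3.3,fy=3.3,interpolation=3)[...,::-1])
P=cloud(d,K,k1,T)
for n,(u,v) in dict(tailmid=(375,190),tailtop=(380,160),tailbot=(370,215),p1=(395,163),p2=(352,190),p3=(355,214),trayfl=(345,230),chute=(415,190),chute2=(480,190),totefl=(272,160),carton=(252,206),crfl=(150,200),bench=(215,100)).items(): print(n,P[v,u].round(4))
hsv=cv2.cvtColor(rgb,cv2.COLOR_RGB2HSV)
# quads traced at the rims
def q(n,px,z): 
    w=plane(px,z,K,k1,T)[:,:2]; print(n,w.round(3).tolist(),'c',w.mean(0).round(3),[np.hypot(*(w[i]-w[i-1])).round(3) for i in range(4)])
q("tote",[(235,122),(324,132),(311,250),(220,240)],.065)
q("crate",[(136,146),(190,145),(192,221),(137,222)],.066)
q("tray",[(340,140),(334,237)]*2,.04)
q("carton",[(244,194),(261,194),(261,218),(243,218)],.054)
# heights in tray
m=(hsv[...,1]>80)&(hsv[...,0]>8)&(hsv[...,0]<24); m[:,:330]=0;m[:,408:]=0;m[:148]=0;m[230:]=0
z=P[...,2]
for lo,hi,nm in((.036,.055,'tail'),(.015,.034,'pales')):
    mm=(m&(z>lo)&(z<hi)).astype(np.uint8)
    n,l,st,ce=cv2.connectedComponentsWithStats(mm)
    for i in range(1,n):
        if st[i,4]>20:
            pts=plane(np.argwhere(l==i)[:,::-1],.044 if nm=='tail' else .024,K,k1,T)[:,:2].astype(np.float32)
            r=cv2.minAreaRect(pts); print(nm,st[i],ce[i].round(0),np.median(z[l==i]),r)
```

```text
tailmid [ 0.5045 -0.2853  0.0423]
tailtop [ 0.605  -0.3008  0.0448]
tailbot [ 0.4213 -0.269   0.0445]
p1 [ 0.6008 -0.3607  0.0177]
p2 [ 0.5038 -0.2124  0.023 ]
p3 [ 0.4239 -0.224   0.0221]
trayfl [ 0.3696 -0.1948  0.0045]
chute [ 0.5062 -0.4116  0.0701]
chute2 [ 0.5071 -0.6038  0.1349]
totefl [0.5984 0.0577 0.0094]
carton [0.4394 0.1201 0.0544]
crfl [0.451  0.4649 0.0103]
bench [0.8011 0.2584 0.0069]
tote [[0.712, 0.184], [0.688, -0.108], [0.303, -0.074], [0.327, 0.219]] c [0.507 0.055] [np.float64(0.387), np.float64(0.293), np.float64(0.387), np.float64(0.294)]
crate [[0.624, 0.507], [0.632, 0.328], [0.385, 0.312], [0.376, 0.491]] c [0.504 0.409] [np.float64(0.249), np.float64(0.179), np.float64(0.248), np.float64(0.18)]
tray [[0.668, -0.166], [0.346, -0.152], [0.668, -0.166], [0.346, -0.152]] c [ 0.507 -0.159] [np.float64(0.323), np.float64(0.323), np.float64(0.323), np.float64(0.323)]
carton [[0.478, 0.147], [0.479, 0.092], [0.401, 0.09], [0.4, 0.148]] c [0.439 0.119] [np.float64(0.078), np.float64(0.055), np.float64(0.078), np.float64(0.058)]
tail [360 158  27  59 762] [373. 187.] 0.04393436585156385 ((0.5142133831977844, -0.27886632084846497), (0.047280024737119675, 0.19215033948421478), 77.66325378417969)
pales [359 156  42  13 352] [381. 161.] 0.023876071205604976 ((0.6020591855049133, -0.3054049611091614), (0.04089754447340965, 0.14129744470119476), 0.049464110285043716)
pales [345 183  23  12 193] [357. 188.] 0.02413585155370912 ((0.5092073678970337, -0.22590622305870056), (0.036966051906347275, 0.074960857629776), 1.7883267402648926)
pales [379 184   9  13  91] [383. 190.] 0.024564583329272693 ((0.5070989727973938, -0.3177790641784668), (0.04067676141858101, 0.027451228350400925), 0.4850240647792816)
pales [346 209  43  15 370] [369. 217.] 0.02385928409707816 ((0.4191659390926361, -0.26497095823287964), (0.14437159895896912, 0.03954562544822693), 85.22501373291016)
```

View pics/crop.png

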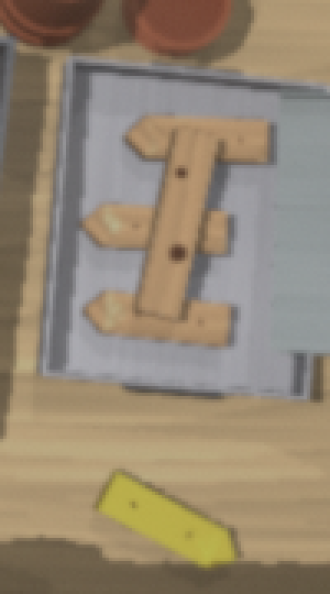

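The crop confirms it: wooden pales at crop (200,140), (155,228) and (160,320), all pointing left. The square-ended tail lies across them, and the yellow piece on the bench isn't part of the job. I'll move above the tail and take one close look.

>>> {"method": "servo_tool", "body": {
  "deltas": "426 -273 20 0 0 0.473 0; 426 -273 20 0 0 0.473 0; 426 -273 20 0 0 0.473 0; 426 -273 20 0 0 0.473 0; 426 -273 20 0 0 0.473 0; 426 -273 20 0 0 0.473 0; 426 -273 20 0 0 0.473 0; 426 -273 20 0 0 0.473 0; 426 -273 20 0 0 0.473 0; 426 -273 20 0 0 0.473 0",
  "grip_force": 25
}}

```text
clock: 1.1
tcp_pos: [0.5104, -0.2834, 0.2266]
ee_rot: [[0.977, -0.214, -0.0], [-0.214, -0.977, 0.0], [-0.0, -0.0, -1.0]]
ft_force: [-0.2, -0.6, 0.1]
opening: 0.0881
finger_force: 0.0
```

>>> {"method": "servo_tool", "body": {
  "deltas": "0 0 0 0 0 0 0; 0 0 0 0 0 0 0; 0 0 0 0 0 0 0"
}}

```text
clock: 1.4
tcp_pos: [0.5089, -0.2858, 0.2266]
ee_rot: [[0.977, -0.214, -0.001], [-0.214, -0.977, -0.0], [-0.001, 0.0, -1.0]]
ft_force: [0.1, 0.6, -0.3]
opening: 0.0887
finger_force: 0.0
```

```bash
cat >> h.py <<'E'
def go(x,y,z,yaw):
    "deltas (tool mm, turn about tool z) from the present pose to TCP x y z, tool down, tool-x yaw in deg"
    from scipy.spatial.transform import Rotation as Ro
    s=manip.get_state(); R=np.array(s["ee_rot"]); t=R.T@(np.array([x,y,z])-s["tcp_pos"])*1000
    a=np.radians(yaw); G=np.array([[np.cos(a),np.sin(a),0],[np.sin(a),-np.cos(a),0],[0,0,-1]])
    print("go",t.round(1),Ro.from_matrix(R.T@G).as_rotvec().round(3))
E
python3 - <<'E'
from h import *
f=np.load("top0.npz"); rgb,d,K,k1,T=[f[k] for k in("rgb","d","K","k1","T")]
P=cloud(d,K,float(k1),T)
for n,(a,b,c,e) in dict(pots=(315,95,358,138),sauc=(358,103,392,140),stub=(158,172,175,194),glue=(93,160,125,188),tape=(95,185,118,210),fill=(180,236,205,257)).items():
    p=P[b:e,a:c].reshape(-1,3); p=p[p[:,2]>{'pots':.1,'sauc':.035,'stub':.02,'glue':.1,'tape':.045,'fill':.055}[n]]
    print(n,len(p),p.min(0).round(3),p.max(0).round(3))
s=manip.get_state(); print(s["clock"],s["tcp_pos"],s["ee_rot"][:,0],s["joint_pos"])
rgb,d,K,k1,T=cam("wrist"); cv2.imwrite("pics/w1.png",rgb[...,::-1]); np.savez("w1.npz",rgb=rgb,d=d,K=K,k1=k1,T=T)
E
```

```text
pots 600 [ 0.38  -0.188  0.1  ] [0.786 0.108 1.481]
sauc 808 [ 0.38  -0.332  0.035] [0.794 0.108 1.481]
stub 252 [0.478 0.383 0.02 ] [0.541 0.434 0.041]
glue 328 [0.38  0.108 0.1  ] [0.567 0.614 1.481]
tape 271 [0.38  0.108 0.046] [0.488 0.625 1.481]
fill 243 [0.275 0.108 0.057] [0.38  0.338 1.481]
1.4 [ 0.50886895 -0.28584935  0.22658747] [ 9.76869393e-01 -2.13834621e-01 -9.71458803e-04] [-3.17506879e+01  6.10815333e+00  1.04655192e+02 -3.53409427e-02
  6.92840276e+01  7.06089916e+01]
```

View pics/w1.png

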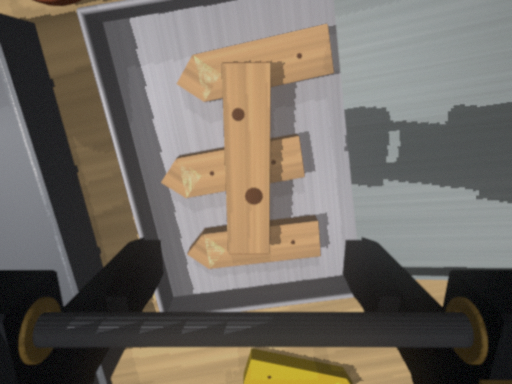

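The wrist view shows the tail upright at (247,158). The pales are at (260,62), (235,165) and (255,243), all with square ends clear of or just at the lip (x≈340). Next I'll measure the tail and the pales.

```bash
cat >> h.py <<'E'
def boards(rgb,d,K,k1,T,lo,hi,ztop,box,amin=300):
    P=cloud(d,K,k1,T); hsv=cv2.cvtColor(rgb,cv2.COLOR_RGB2HSV)
    m=(hsv[...,1]>70)&(hsv[...,0]>7)&(hsv[...,0]<24)&(d>0)&(P[...,2]>lo)&(P[...,2]<hi)
    m&=(P[...,0]>box[0])&(P[...,0]<box[1])&(P[...,1]>box[2])&(P[...,1]<box[3])
    m=cv2.morphologyEx(m.astype(np.uint8),cv2.MORPH_OPEN,np.ones((3,3)))
    m=cv2.morphologyEx(m,cv2.MORPH_CLOSE,np.ones((5,5)))
    n,l,st,ce=cv2.connectedComponentsWithStats(m)
    for i in range(1,n):
        if st[i,4]<amin: continue
        p=plane(np.argwhere(l==i)[:,::-1],ztop,K,k1,T)[:,:2].astype(np.float32)
        c,(w,h),a=cv2.minAreaRect(p)
        if h>w: a+=90; w,h=h,w
        print(ce[i].round(0),"c",np.round(c,4),"L %.3f W %.3f ang %.1f z %.4f"%(w,h,(a+90)%180-90,np.median(P[...,2][l==i])))
E
python3 - <<'E'
from h import *
f=np.load("w1.npz"); a=[f[k] for k in("rgb","d","K","k1","T")]; a[3]=float(a[3])
print("tail");boards(*a,.036,.055,.044,(.35,.67,-.4,-.16))
print("pales");boards(*a,.016,.034,.024,(.35,.67,-.4,-.16))
print("lip",plane([(340,60),(352,240)],.055,*a[2:]).round(3))
f=np.load("top0.npz"); rgb,d,K,k1,T=[f[k] for k in("rgb","d","K","k1","T")]
P=cloud(d,K,float(k1),T)
for n,(q,b,c,e,h) in dict(pots=(315,95,358,138,.1),sauc=(358,103,392,140,.035),glue=(93,160,125,188,.1),fill=(180,236,205,257,.055)).items():
    p=P[b:e,q:c].reshape(-1,3); p=p[(p[:,2]>h)&(p[:,2]<.3)]
    print(n,len(p),p.min(0).round(3),p.max(0).round(3))
go(.514,-.279,.1,-12.3)
E
```

```text
tail
[247. 155.] c [ 0.5138 -0.2819] L 0.189 W 0.044 ang -11.9 z 0.0434
pales
[263.  61.] c [ 0.6025 -0.3074] L 0.147 W 0.043 ang 89.6 z 0.0234
[285. 159.] c [ 0.5085 -0.3195] L 0.045 W 0.036 ang -2.4 z 0.0234
[197. 174.] c [ 0.5118 -0.2249] L 0.070 W 0.045 ang 87.6 z 0.0233
[260. 245.] c [ 0.4205 -0.2679] L 0.146 W 0.047 ang 84.8 z 0.0234
lip [[ 0.59  -0.381  0.055]
 [ 0.419 -0.369  0.055]]
pots 590 [ 0.706 -0.188  0.1  ] [ 0.786 -0.104  0.148]
sauc 799 [ 0.673 -0.332  0.035] [ 0.794 -0.226  0.061]
glue 324 [0.506 0.553 0.1  ] [0.567 0.614 0.176]
fill 241 [0.275 0.286 0.057] [0.33  0.338 0.08 ]
go [  3.7  -8.3 126.8] [ 0.     0.001 -0.002]
```

>>> {"method": "servo_tool", "body": {
  "deltas": "4 -6 40 0 0 0 0; 4 -6 80 0 0 0 0; 4 -6 120 0 0 0 0; 4 -6 150 0 0 0 0; 4 -6 170 0 0 0 0; 4 -6 180 0 0 0 0; 4 -6 187 0 0 0 0; 4 -6 190 0 0 0 0; 4 -6 190 0 0 0 0; 4 -6 190 0 0 0 0"
}}

```text
clock: 2.45
tcp_pos: [0.5156, -0.2809, 0.0382]
ee_rot: [[0.977, -0.214, 0.002], [-0.214, -0.977, -0.001], [0.002, 0.001, -1.0]]
ft_force: [0.2, 0.4, -0.4]
opening: 0.0878
finger_force: 0.0
```

>>> {"method": "servo_tool", "body": {
  "deltas": "0 0 0 0 0 0 0.3; 0 0 0 0 0 0 0.6; 0 0 0 0 0 0 0.8; 0 0 0 0 0 0 0.8; 0 0 0 0 0 0 0.8; 0 0 0 0 0 0 0.8; 0 0 0 0 0 0 0.8; 0 0 0 0 0 0 0.8"
}}

```text
clock: 3.25
tcp_pos: [0.5148, -0.2803, 0.037]
ee_rot: [[0.977, -0.214, -0.0], [-0.214, -0.977, 0.0], [-0.0, -0.0, -1.0]]
ft_force: [-0.3, 0.0, 0.1]
opening: 0.0438
finger_force: 25.0
```

>>> {"method": "servo_tool", "body": {
  "deltas": "0 0 -15 0 0 0 0.8; 0 0 -45 0 0 0 0.8; 0 0 -85 0 0 0 0.8; 0 0 -120 0 0 0 0.8; -5 -20 -130 0 0 0 0.8; -14 -60 -130 0 0 0 0.8; -25 -108 -130 0 0 0 0.8; -36 -156 -130 0 0 0 0.8; -47 -204 -130 0 0 0 0.8; -58 -251 -130 0 0 0 0.8"
}}

```text
clock: 4.25
tcp_pos: [0.5115, -0.0209, 0.1682]
ee_rot: [[0.977, -0.214, 0.001], [-0.214, -0.977, 0.0], [0.001, -0.0, -1.0]]
ft_force: [1.3, -0.3, -1.0]
opening: 0.044
finger_force: 25.0
```

>>> {"method": "servo_tool", "body": {
  "deltas": "-11 -48 0 0 0 -0.05 0.8; -22 -96 0 0 0 -0.1 0.8; -33 -144 0 0 0 -0.15 0.8; -44 -192 0 0 0 -0.2 0.8; -55 -240 0 0 0 -0.25 0.8; -66 -288 0 0 0 -0.28 0.8; -77 -336 0 0 0 -0.28 0.8; -86 -375 0 0 0 -0.28 0.8; -93 -402 0 0 0 -0.28 0.8; -98 -421 0 0 0 -0.28 0.8"
}}

```text
clock: 5.25
tcp_pos: [0.5055, 0.4118, 0.1679]
ee_rot: [[0.998, 0.066, 0.001], [0.066, -0.998, 0.001], [0.001, -0.001, -1.0]]
ft_force: [0.7, -1.0, -1.0]
opening: 0.0436
finger_force: 25.0
```

Run:
```python
from h import *
s=manip.get_state(); print(s["clock"],s["tcp_pos"],s["opening"],s["joint_pos"].round(0))
go(.507,.409,.046,3.7)
```

```text
5.25 [0.50550271 0.41179301 0.16790843] 0.043633905684801244 [ 37.  16.  99.   0.  65. 123.]
go [  1.2   3.  121.9] [-0.001 -0.001  0.002]
```

>>> {"method": "servo_tool", "body": {
  "deltas": "0 0 30 0 0 0 0.8; 0 0 65 0 0 0 0.8; 0 0 90 0 0 0 0.8; 0 0 105 0 0 0 0.8; 0 0 113 0 0 0 0.8; 0 0 118 0 0 0 0.8; 0 0 121 0 0 0 0.8; 0 0 122 0 0 0 0.8; 0 0 122 0 0 0 0.8"
}}

```text
clock: 6.15
tcp_pos: [0.5065, 0.4099, 0.046]
ee_rot: [[0.998, 0.065, 0.001], [0.065, -0.998, 0.001], [0.001, -0.001, -1.0]]
ft_force: [0.1, 0.5, 0.2]
opening: 0.0439
finger_force: 25.0
```

>>> {"method": "servo_tool", "body": {
  "deltas": "0 0 0 0 0 0 0.6; 0 0 0 0 0 0 0.4; 0 0 0 0 0 0 0.3; 0 0 0 0 0 0 0.3; 0 0 0 0 0 0 0.3; 0 0 -30 0 0 0 0.3; 0 0 -75 0 0 0 0.3; 0 0 -115 0 0 0 0.3; 0 0 -120 0 0 0 0.3; 0 0 -120 0 0 0 0.3"
}}

```text
clock: 7.15
tcp_pos: [0.507, 0.4103, 0.1674]
ee_rot: [[0.998, 0.065, 0.004], [0.065, -0.998, 0.003], [0.004, -0.002, -1.0]]
ft_force: [-0.2, 0.4, -0.7]
opening: 0.0618
finger_force: 0.0
```

Run:
```python
from h import *
a=cam("wrist"); boards(*a,.03,.08,.05,(.35,.67,.3,.52))
print("pales, top cam"); b=cam("top"); boards(*b,.012,.036,.024,(.35,.67,-.41,-.16),100)
go(.4205,-.268,.17,85)
print(manip.get_state()["opening"])
```

```text
[246.  94.] c [0.5374 0.4152] L 0.193 W 0.192 ang 3.5 z 0.0649
[253. 175.] c [0.5059 0.4094] L 0.188 W 0.044 ang 3.8 z 0.0495
[254. 306.] c [0.4041 0.4037] L 0.138 W 0.020 ang -86.2 z 0.0380
pales, top cam
[380. 162.] c [ 0.6028 -0.3055] L 0.142 W 0.042 ang 89.4 z 0.0239
[368. 189.] c [ 0.5092 -0.2632] L 0.143 W 0.042 ang 88.0 z 0.0240
[368. 216.] c [ 0.418  -0.2667] L 0.142 W 0.041 ang 85.3 z 0.0238
go [-128.2  669.9   -5.4] [-0.     0.003 -1.419]
0.061722128675135934
```

The tail is down in the crate (centre 0.506, 0.409) and all three pales are still in the tray. Next is pale3, the one at low x.

>>> {"method": "servo_tool", "body": {
  "deltas": "-6 30 0 0 0 -0.142 0.3; -15 76 0 0 0 -0.284 0.3; -24 124 0 0 0 -0.426 0.3; -33 172 0 0 0 -0.568 0.3; -42 220 0 0 0 -0.71 0.3; -51 268 0 0 0 -0.852 0.3; -61 316 0 0 0 -0.994 0.3; -70 364 0 0 0 -1.136 0.3; -79 412 0 0 0 -1.278 0.3; -88 460 0 0 0 -1.42 0.3"
}}

```text
clock: 8.25
tcp_pos: [0.4492, -0.031, 0.1625]
ee_rot: [[0.14, 0.99, -0.004], [0.99, -0.14, 0.001], [-0.0, -0.004, -1.0]]
ft_force: [-0.1, -0.3, 0.5]
opening: 0.0619
finger_force: 0.0
```

Run:
```python
from h import *
go(.4195,-.267,.015,85)
```

```text
go [-237.8    4.3  147.5] [-0.004 -0.    -0.053]
```

>>> {"method": "servo_tool", "body": {
  "deltas": "-40 0 0 0 0 0 0.3; -88 0 0 0 0 0 0.3; -136 0 0 0 0 0 0.3; -175 0 0 0 0 0 0.3; -200 0 0 0 0 0 0.3; -215 0 30 0 0 0 0.3; -220 0 60 0 0 0 0.3; -220 0 70 0 0 0 0.3; -220 0 70 0 0 0 0.3; -220 0 70 0 0 0 0.3"
}}

```text
clock: 9.25
tcp_pos: [0.4194, -0.2467, 0.0947]
ee_rot: [[0.145, 0.989, -0.001], [0.989, -0.145, 0.001], [0.001, -0.001, -1.0]]
ft_force: [0.7, -0.1, -1.1]
opening: 0.0614
finger_force: 0.0
```

Run:
```python
from h import *
go(.4195,-.267,.015,85)
s=manip.get_state();print(s["tcp_pos"],s["opening"])
```

```text
go [-20.1   3.2  79.7] [-0.001 -0.001 -0.058]
[ 0.41935951 -0.24667822  0.09471833] 0.061394983098847784
```

>>> {"method": "servo_tool", "body": {
  "deltas": "-10 2 20 0 0 -0.03 0.3; -20 3 35 0 0 -0.058 0.3; -20 3 50 0 0 -0.058 0.3; -20 3 63 0 0 -0.058 0.3; -20 3 72 0 0 -0.058 0.3; -20 3 77 0 0 -0.058 0.3; -20 3 80 0 0 -0.058 0.3; -20 3 80 0 0 -0.058 0.3; -20 3 80 0 0 -0.058 0.5; -20 3 80 0 0 -0.058 0.7"
}}

```text
clock: 10.25
tcp_pos: [0.42, -0.2678, 0.0155]
ee_rot: [[0.088, 0.996, 0.001], [0.996, -0.088, -0.001], [-0.001, 0.001, -1.0]]
ft_force: [-1.1, 0.3, 0.5]
opening: 0.0479
finger_force: 0.7
```

>>> {"method": "servo_tool", "body": {
  "deltas": "0 0 0 0 0 0 0.8; 0 0 0 0 0 0 0.8; 0 0 0 0 0 0 0.8; 0 0 0 0 0 0 0.8; 0 0 -8 0 0 0 0.8; 0 0 -25 0 0 0 0.8; 0 0 -55 0 0 0 0.8; 0 0 -90 0 0 0 0.8; 0 0 -115 0 0 0 0.8; 0 0 -120 0 0 0 0.8"
}}

```text
clock: 11.25
tcp_pos: [0.4216, -0.2689, 0.1386]
ee_rot: [[0.088, 0.996, 0.005], [0.996, -0.088, -0.004], [-0.003, 0.006, -1.0]]
ft_force: [0.4, -0.3, -1.2]
opening: 0.0436
finger_force: 25.0
```

Run:
```python
from h import *
s=manip.get_state();print(s["tcp_pos"],s["opening"],s["joint_pos"].round(0))
f=np.load("top0.npz"); rgb,d,K,k1,T=[f[k] for k in("rgb","d","K","k1","T")]; k1=float(k1)
# tote outline: grey walls; check corners by depth step along the rim
c=np.array([.507,.055]); ux=np.array([.9959,-.0906]); uy=np.array([.0906,.9959])
P=cloud(d,K,k1,T); q=(P[...,:2]-c); X=q@ux; Y=q@uy; Z=P[...,2]
m=(Z>.058)&(Z<.075)&(abs(X)<.215)&(abs(Y)<.165)
for n,V,U,L,s in(("+x",X,Y,.1,1),("-x",X,Y,.1,-1)): 
    k=m&(s*V>.17)&(abs(U)<L); print(n,np.polyfit(U[k],V[k],1).round(4))
for n,s in(("+y",1),("-y",-1)):
    k=m&(s*Y>.12)&(abs(X)<.14); print(n,np.polyfit(X[k],Y[k],1).round(4))
k=(Z>.045)&(Z<.06)&(X<.02)&(X>-.15)&(Y>0)&(Y<.115); print("carton",X[k].min(),X[k].max(),Y[k].min(),Y[k].max())
for x,y in((.09,-.085),(.09,0),(.09,.085)): print(x,y,(c+x*ux+y*uy).round(4))
```

```text
[ 0.42158575 -0.26886602  0.13863978] 0.04360679108860875 [-35.   1. 120.   0.  59. -30.]
+x [0.0134 0.197 ]
-x [ 0.015  -0.1953]
+y [-0.013   0.1509]
-y [-0.0141 -0.1411]
carton -0.11544524733778248 -0.028437165803323474 0.028675240589335106 0.09572812845561869
0.09 -0.085 [ 0.5889 -0.0378]
0.09 0 [0.5966 0.0468]
0.09 0.085 [0.6043 0.1315]
```

>>> {"method": "servo_tool", "body": {
  "deltas": "15 5 0 0 0 -0.1 0.8; 50 16 0 0 0 -0.22 0.8; 92 29 0 0 0 -0.36 0.8; 134 43 0 0 0 -0.5 0.8; 176 56 0 0 0 -0.64 0.8; 218 70 0 0 0 -0.78 0.8; 260 83 0 0 0 -0.92 0.8; 300 96 0 0 0 -1.06 0.8; 340 109 0 0 0 -1.2 0.8; 365 117 0 0 0 -1.34 0.8"
}}

```text
clock: 12.25
tcp_pos: [0.568, 0.0885, 0.1333]
ee_rot: [[-0.952, 0.306, -0.002], [0.306, 0.952, 0.0], [0.002, -0.0, -1.0]]
ft_force: [-0.1, -1.2, -1.8]
opening: 0.0433
finger_force: 25.0
```

>>> {"method": "servo_tool", "body": {
  "deltas": "0 0 0 0 0 -0.1 0.8; 0 0 0 0 0 -0.18 0.8; 0 0 0 0 0 -0.21 0.8; 0 0 0 0 0 -0.21 0.8; 0 0 0 0 0 -0.21 0.8"
}}

```text
clock: 12.75
tcp_pos: [0.5674, 0.0857, 0.1338]
ee_rot: [[-0.994, 0.109, -0.002], [0.109, 0.994, -0.0], [0.002, -0.0, -1.0]]
ft_force: [-0.2, 0.3, -1.0]
opening: 0.0437
finger_force: 25.0
```

Run:
```python
from h import *
go(.592,.1364,.0165,174)
s=manip.get_state();print(s["tcp_pos"],s["opening"])
```

```text
go [-19.2  53.1 117.2] [-0.    -0.002 -0.005]
[0.56736987 0.08574324 0.13376601] 0.043726342082964026
```

>>> {"method": "servo_tool", "body": {
  "deltas": "-10 27 10 0 0 0 0.8; -19 50 40 0 0 0 0.8; -19 53 70 0 0 0 0.8; -19 53 90 0 0 0 0.8; -19 53 102 0 0 0 0.8; -19 53 109 0 0 0 0.8; -19 53 113 0 0 0 0.8; -19 53 116 0 0 0 0.8; -19 53 117 0 0 0 0.8; -19 53 117 0 0 0 0.8"
}}

```text
clock: 13.75
tcp_pos: [0.5934, 0.1365, 0.0188]
ee_rot: [[-0.994, 0.109, 0.001], [0.109, 0.994, 0.0], [-0.001, 0.0, -1.0]]
ft_force: [-0.6, 0.4, -0.6]
opening: 0.044
finger_force: 25.0
```

>>> {"method": "servo_tool", "body": {
  "deltas": "0 0 0 0 0 0 0.6; 0 0 0 0 0 0 0.45; 0 0 0 0 0 0 0.3; 0 0 0 0 0 0 0.3; 0 0 0 0 0 0 0.3; 0 0 -30 0 0 0 0.3; 0 0 -70 0 0 0 0.3; 0 0 -110 0 0 0 0.3; 0 0 -120 0 0 0 0.3; 0 0 -120 0 0 0 0.3"
}}

```text
clock: 14.75
tcp_pos: [0.5946, 0.1368, 0.1408]
ee_rot: [[-0.994, 0.108, 0.005], [0.108, 0.994, 0.001], [-0.005, 0.002, -1.0]]
ft_force: [-0.9, -0.1, 0.4]
opening: 0.0616
finger_force: 0.0
```

Run:
```python
from h import *
a=cam("wrist"); print(manip.get_state()["tcp_pos"]); boards(*a,.012,.04,.024,(.35,.69,-.05,.2))
b=cam("top"); boards(*b,.012,.036,.024,(.35,.67,-.41,-.16),100)
go(.510,-.264,.12,88)
```

```text
[0.59310271 0.13651915 0.13843174]
[216.  33.] c [0.4801 0.1229] L 0.059 W 0.004 ang -86.8 z 0.0274
[252. 182.] c [0.591 0.136] L 0.147 W 0.044 ang -6.3 z 0.0233
[380. 162.] c [ 0.6028 -0.3055] L 0.142 W 0.042 ang 89.4 z 0.0241
[368. 189.] c [ 0.5098 -0.2632] L 0.144 W 0.042 ang 87.5 z 0.0237
go [  38.  -406.8   17.1] [-2.000e-03 -1.000e-03  1.497e+00]
```

Pale3 is flat in slot C. Now pale2.

>>> {"method": "servo_tool", "body": {
  "deltas": "3 -30 0 0 0 0.15 0.3; 7 -74 0 0 0 0.3 0.3; 11 -118 0 0 0 0.45 0.3; 15 -162 0 0 0 0.6 0.3; 19 -206 0 0 0 0.75 0.3; 23 -250 0 0 0 0.9 0.3; 27 -294 0 0 0 1.05 0.3; 31 -335 0 0 0 1.2 0.3; 35 -370 0 0 0 1.35 0.3; 38 -395 0 0 0 1.497 0.3"
}}

```text
clock: 15.85
tcp_pos: [0.5097, -0.2534, 0.1349]
ee_rot: [[0.043, 0.999, -0.005], [0.999, -0.043, 0.002], [0.002, -0.005, -1.0]]
ft_force: [-0.5, 0.5, 0.2]
opening: 0.0618
finger_force: 0.0
```

>>> {"method": "servo_tool", "body": {
  "deltas": "-5 0 15 0 0 0 0.3; -10 0 30 0 0 0 0.3; -10 0 40 0 0 0 0.3; -10 0 40 0 0 0 0.3; -10 0 40 0 0 0 0.3"
}}

```text
clock: 16.35
tcp_pos: [0.5115, -0.2607, 0.0969]
ee_rot: [[0.033, 0.999, -0.002], [0.999, -0.033, 0.001], [0.001, -0.002, -1.0]]
ft_force: [0.5, 0.0, 0.4]
opening: 0.0615
finger_force: 0.0
```

Run:
```python
from h import *
go(.510,-.2645,.0155,87.6)
print(manip.get_state()["tcp_pos"])
```

```text
go [-4.  -1.3 81.4] [-0.002 -0.001  0.009]
[ 0.5115461  -0.26067795  0.09686246]
```

>>> {"method": "servo_tool", "body": {
  "deltas": "-2 -1 20 0 0 0 0.3; -4 -1 38 0 0 0 0.3; -4 -1 54 0 0 0 0.3; -4 -1 66 0 0 0 0.3; -4 -1 74 0 0 0 0.3; -4 -1 79 0 0 0 0.3; -4 -1 81 0 0 0 0.3; -4 -1 81 0 0 0 0.3; -4 -1 81 0 0 0 0.5; -4 -1 81 0 0 0 0.7"
}}

```text
clock: 17.35
tcp_pos: [0.5111, -0.2664, 0.0176]
ee_rot: [[0.035, 0.999, 0.001], [0.999, -0.035, -0.001], [-0.001, 0.001, -1.0]]
ft_force: [1.0, -0.8, 0.9]
opening: 0.0479
finger_force: 0.1
```

>>> {"method": "servo_tool", "body": {
  "deltas": "0 0 0 0 0 0 0.8; 0 0 0 0 0 0 0.8; 0 0 0 0 0 0 0.8; 0 0 0 0 0 0 0.8; 0 0 -8 0 0 0 0.8; 0 0 -25 0 0 0 0.8; 0 0 -55 0 0 0 0.8; 0 0 -90 0 0 0 0.8; 0 0 -115 0 0 0 0.8; 0 0 -120 0 0 0 0.8"
}}

```text
clock: 18.35
tcp_pos: [0.5129, -0.2672, 0.1409]
ee_rot: [[0.035, 0.999, 0.006], [0.999, -0.035, -0.003], [-0.003, 0.006, -1.0]]
ft_force: [1.0, 0.0, -1.1]
opening: 0.0438
finger_force: 25.0
```

Run:
```python
from h import *
go(.583,.0519,.12,173.6)
print(manip.get_state()["tcp_pos"])
```

```text
go [321.4  58.8  20.3] [ 0.003  0.007 -1.494]
[ 0.51285165 -0.26720201  0.14089646]
```

>>> {"method": "servo_tool", "body": {
  "deltas": "15 3 0 0 0 -0.13 0.8; 48 9 0 0 0 -0.28 0.8; 84 15 0 0 0 -0.43 0.8; 120 22 0 0 0 -0.58 0.8; 156 29 0 0 0 -0.73 0.8; 192 35 0 0 0 -0.88 0.8; 228 42 0 0 0 -1.03 0.8; 262 48 0 0 0 -1.18 0.8; 294 54 0 0 0 -1.33 0.8; 315 58 0 0 0 -1.48 0.8"
}}

```text
clock: 19.35
tcp_pos: [0.5788, 0.049, 0.1352]
ee_rot: [[-0.993, 0.118, -0.002], [0.118, 0.993, 0.0], [0.002, 0.0, -1.0]]
ft_force: [-0.7, -0.7, -1.4]
opening: 0.044
finger_force: 25.0
```

>>> {"method": "servo_tool", "body": {
  "deltas": "0 0 10 0 0 0 0.8; 0 0 20 0 0 0 0.8; 0 0 20 0 0 0 0.8; 0 0 20 0 0 0 0.8; 0 0 20 0 0 0 0.8"
}}

```text
clock: 19.85
tcp_pos: [0.5795, 0.0457, 0.1168]
ee_rot: [[-0.992, 0.127, -0.0], [0.127, 0.992, -0.0], [0.0, -0.0, -1.0]]
ft_force: [-0.5, -0.4, -1.3]
opening: 0.0438
finger_force: 25.0
```

Run:
```python
from h import *
go(.583,.0519,.0175,173.6)
print(manip.get_state()["tcp_pos"])
```

```text
go [-2.7  6.6 99.3] [-0.    -0.    -0.016]
[0.57951921 0.04572625 0.11684169]
```

>>> {"method": "servo_tool", "body": {
  "deltas": "-3 6 20 0 0 -0.016 0.8; -3 6 45 0 0 -0.016 0.8; -3 6 65 0 0 -0.016 0.8; -3 6 79 0 0 -0.016 0.8; -3 6 89 0 0 -0.016 0.8; -3 6 95 0 0 -0.016 0.8; -3 6 98 0 0 -0.016 0.8; -3 6 99 0 0 -0.016 0.8; -3 6 99 0 0 -0.016 0.8; -3 6 99 0 0 -0.016 0.8"
}}

```text
clock: 20.85
tcp_pos: [0.584, 0.0524, 0.0187]
ee_rot: [[-0.994, 0.109, 0.001], [0.109, 0.994, 0.0], [-0.001, 0.0, -1.0]]
ft_force: [0.2, -0.5, -0.7]
opening: 0.0436
finger_force: 25.0
```

>>> {"method": "servo_tool", "body": {
  "deltas": "0 0 0 0 0 0 0.6; 0 0 0 0 0 0 0.45; 0 0 0 0 0 0 0.3; 0 0 0 0 0 0 0.3; 0 0 0 0 0 0 0.3; 0 0 -30 0 0 0 0.3; 0 0 -70 0 0 0 0.3; 0 0 -110 0 0 0 0.3; 0 0 -120 0 0 0 0.3; 0 0 -120 0 0 0 0.3"
}}

```text
clock: 21.85
tcp_pos: [0.5852, 0.0524, 0.1406]
ee_rot: [[-0.994, 0.11, 0.005], [0.11, 0.994, 0.0], [-0.005, 0.001, -1.0]]
ft_force: [0.3, 0.4, -0.1]
opening: 0.0615
finger_force: 0.0
```

Run:
```python
from h import *
a=cam("wrist"); print(manip.get_state()["tcp_pos"]); boards(*a,.012,.04,.024,(.35,.69,-.05,.2))
b=cam("top"); boards(*b,.012,.036,.024,(.35,.67,-.41,-.16),100)
go(.603,-.306,.12,89.5)
```

```text
[0.58366721 0.0523499  0.13837957]
[300.  26.] c [0.4739 0.0982] L 0.036 W 0.018 ang 43.9 z 0.0278
[252. 181.] c [0.5796 0.052 ] L 0.148 W 0.044 ang -6.3 z 0.0233
[360. 173.] c [0.5913 0.134 ] L 0.148 W 0.046 ang -6.3 z 0.0231
[380. 162.] c [ 0.6028 -0.3055] L 0.142 W 0.042 ang 89.4 z 0.0239
go [ -59.6 -353.9   16.8] [-1.00e-03 -1.00e-03  1.47e+00]
```

Pale2 is flat in slot B. Pale1 has its square end right at the lip, so I'll grasp it, raise it slightly, draw it out in +y, then lift.

>>> {"method": "servo_tool", "body": {
  "deltas": "-5 -25 0 0 0 0.147 0.3; -11 -62 0 0 0 0.294 0.3; -18 -104 0 0 0 0.441 0.3; -25 -146 0 0 0 0.588 0.3; -32 -188 0 0 0 0.735 0.3; -39 -230 0 0 0 0.882 0.3; -46 -272 0 0 0 1.029 0.3; -52 -310 0 0 0 1.176 0.3; -57 -338 0 0 0 1.323 0.3; -60 -351 0 0 0 1.47 0.3"
}}

```text
clock: 22.95
tcp_pos: [0.6027, -0.3052, 0.1344]
ee_rot: [[0.017, 1.0, -0.004], [1.0, -0.017, 0.002], [0.002, -0.004, -1.0]]
ft_force: [0.8, 1.2, 0.3]
opening: 0.0613
finger_force: 0.0
```

>>> {"method": "servo_tool", "body": {
  "deltas": "0 0 10 0 0 0 0.3; 0 0 25 0 0 0 0.3; 0 0 30 0 0 0 0.3; 0 0 30 0 0 0 0.3; 0 0 30 0 0 0 0.3"
}}

```text
clock: 23.45
tcp_pos: [0.6044, -0.3019, 0.1073]
ee_rot: [[0.007, 1.0, -0.001], [1.0, -0.007, 0.001], [0.001, -0.001, -1.0]]
ft_force: [-0.5, -0.6, -0.1]
opening: 0.0617
finger_force: 0.0
```

Run:
```python
from h import *
go(.603,-.304,.0155,89.5)
print(manip.get_state()["tcp_pos"])
```

```text
go [-2.1 -1.3 91.8] [-0.001 -0.001  0.002]
[ 0.60441152 -0.30193263  0.10730104]
```

>>> {"method": "servo_tool", "body": {
  "deltas": "-2 -1 22 0 0 0 0.3; -2 -1 44 0 0 0 0.3; -2 -1 62 0 0 0 0.3; -2 -1 75 0 0 0 0.3; -2 -1 84 0 0 0 0.3; -2 -1 89 0 0 0 0.3; -2 -1 92 0 0 0 0.3; -2 -1 92 0 0 0 0.3; -2 -1 92 0 0 0 0.5; -2 -1 92 0 0 0 0.7"
}}

```text
clock: 24.45
tcp_pos: [0.6041, -0.3055, 0.0168]
ee_rot: [[0.009, 1.0, 0.001], [1.0, -0.009, -0.001], [-0.001, 0.001, -1.0]]
ft_force: [0.7, -0.2, -0.6]
opening: 0.048
finger_force: 0.0
```

>>> {"method": "servo_tool", "body": {
  "deltas": "0 0 0 0 0 0 0.8; 0 0 0 0 0 0 0.8; 0 0 0 0 0 0 0.8; 0 0 0 0 0 0 0.8; 0 0 -4 0 0 0 0.8; 5 -4 -6 0 0 0 0.8; 15 -10 -6 0 0 0 0.8; 27 -15 -6 0 0 0 0.8; 33 -18 -8 0 0 0 0.8; 35 -20 -15 0 0 0 0.8"
}}

```text
clock: 25.45
tcp_pos: [0.5823, -0.2681, 0.0301]
ee_rot: [[0.008, 1.0, -0.003], [1.0, -0.008, 0.001], [0.001, -0.003, -1.0]]
ft_force: [-0.2, 0.4, -1.5]
opening: 0.044
finger_force: 25.0
```

>>> {"method": "servo_tool", "body": {
  "deltas": "0 0 -15 0 0 0 0.8; 0 0 -40 0 0 0 0.8; 0 0 -75 0 0 0 0.8; 0 0 -100 0 0 0 0.8; 0 0 -110 0 0 0 0.8; 0 0 -110 0 0 0 0.8"
}}

```text
clock: 26.05
tcp_pos: [0.5856, -0.271, 0.1443]
ee_rot: [[0.009, 1.0, 0.005], [1.0, -0.009, -0.003], [-0.003, 0.005, -1.0]]
ft_force: [0.1, -0.5, -0.6]
opening: 0.0436
finger_force: 25.0
```

Run:
```python
from h import *
go(.574,-.0326,.12,173.6)
print(manip.get_state()["tcp_pos"])
```

```text
go [238.4 -13.9  23.6] [ 0.002  0.006 -1.468]
[ 0.58563277 -0.27103954  0.14426374]
```

>>> {"method": "servo_tool", "body": {
  "deltas": "12 -1 0 0 0 -0.13 0.8; 36 -2 0 0 0 -0.28 0.8; 62 -4 0 0 0 -0.43 0.8; 90 -5 0 0 0 -0.58 0.8; 118 -7 0 0 0 -0.73 0.8; 146 -8 0 0 0 -0.88 0.8; 174 -10 0 0 0 -1.03 0.8; 200 -12 0 0 0 -1.18 0.8; 222 -13 0 0 0 -1.33 0.8; 236 -14 0 0 0 -1.468 0.8"
}}

```text
clock: 27.05
tcp_pos: [0.5705, -0.0322, 0.139]
ee_rot: [[-0.995, 0.105, -0.003], [0.105, 0.995, 0.001], [0.003, 0.0, -1.0]]
ft_force: [0.0, -0.1, -0.8]
opening: 0.0436
finger_force: 25.0
```

>>> {"method": "servo_tool", "body": {
  "deltas": "0 0 10 0 0 0 0.8; 0 0 20 0 0 0 0.8; 0 0 20 0 0 0 0.8; 0 0 20 0 0 0 0.8; 0 0 20 0 0 0 0.8"
}}

```text
clock: 27.55
tcp_pos: [0.5721, -0.0346, 0.1209]
ee_rot: [[-0.994, 0.113, -0.0], [0.113, 0.994, -0.0], [0.0, -0.0, -1.0]]
ft_force: [0.5, 1.1, -1.2]
opening: 0.0437
finger_force: 25.0
```

Run:
```python
from h import *
go(.574,-.0326,.0175,173.6)
print(manip.get_state()["tcp_pos"])
```

```text
go [ -1.7   2.2 103.4] [-0.    -0.    -0.002]
[ 0.57208977 -0.03459224  0.12085425]
```

>>> {"method": "servo_tool", "body": {
  "deltas": "-2 2 22 0 0 0 0.8; -2 2 48 0 0 0 0.8; -2 2 68 0 0 0 0.8; -2 2 82 0 0 0 0.8; -2 2 92 0 0 0 0.8; -2 2 98 0 0 0 0.8; -2 2 102 0 0 0 0.8; -2 2 103 0 0 0 0.8; -2 2 103 0 0 0 0.8; -2 2 103 0 0 0 0.8"
}}

```text
clock: 28.55
tcp_pos: [0.5748, -0.0321, 0.0187]
ee_rot: [[-0.994, 0.111, 0.001], [0.111, 0.994, -0.0], [-0.001, 0.0, -1.0]]
ft_force: [0.7, 0.5, -0.8]
opening: 0.0435
finger_force: 25.0
```

>>> {"method": "servo_tool", "body": {
  "deltas": "0 0 0 0 0 0 0.6; 0 0 0 0 0 0 0.45; 0 0 0 0 0 0 0.3; 0 0 0 0 0 0 0.3; 0 0 0 0 0 0 0.3; 0 0 -30 0 0 0 0.3; 0 0 -70 0 0 0 0.3; 0 0 -120 0 0 0 0.3; 0 0 -170 0 0 0 0.3; 0 0 -190 0 0 0 0.3"
}}

```text
clock: 29.55
tcp_pos: [0.577, -0.0324, 0.2143]
ee_rot: [[-0.994, 0.111, 0.009], [0.111, 0.994, -0.001], [-0.009, 0.0, -1.0]]
ft_force: [0.7, -0.3, -0.3]
opening: 0.0618
finger_force: 0.0
```

>>> {"method": "servo_tool", "body": {
  "deltas": "0 0 0 0 0 0 0.3; 0 0 0 0 0 0 0.3; 0 0 0 0 0 0 0.3; 0 0 0 0 0 0 0.3; 0 0 0 0 0 0 0.3"
}}

```text
clock: 30.05
tcp_pos: [0.5732, -0.032, 0.206]
ee_rot: [[-0.994, 0.111, -0.003], [0.111, 0.994, 0.0], [0.003, -0.0, -1.0]]
ft_force: [0.2, -0.3, 0.1]
opening: 0.0618
finger_force: 0.0
```

Run:
```python
from h import *
a=cam("wrist"); boards(*a,.012,.04,.024,(.35,.69,-.075,.2))
b=cam("scene"); cv2.imwrite("pics/end.png",b[0][...,::-1]); s=manip.get_state(); print(s["clock"],s["dq"].round(1),s["finger_force"])
```

```text
[383.  26.] c [0.4594 0.093 ] L 0.043 W 0.010 ang 3.3 z 0.0267
[339. 166.] c [0.5794 0.0503] L 0.147 W 0.046 ang -6.3 z 0.0231
[424. 169.] c [0.5914 0.1326] L 0.148 W 0.049 ang -6.2 z 0.0229
[253. 172.] c [ 0.5749 -0.0331] L 0.146 W 0.044 ang -6.5 z 0.0233
30.15 [-0.  -0.3 -0.4  0.   0.1 -0. ] 0.0
```

View pics/end.png

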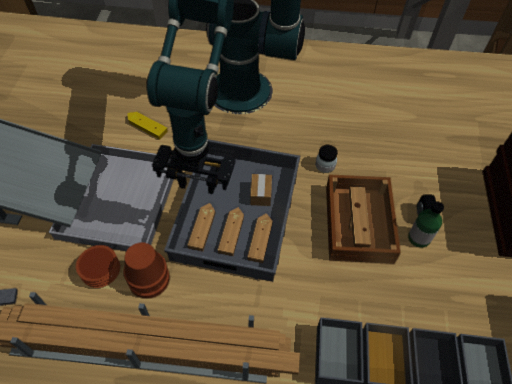

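The final view shows the three pales flat and parallel in the tote at (200,228), (232,232) and (260,238), clear of the carton at (261,189). The tail is in the crate at (360,215) and the tray is empty.

```bash
python3 -c "
from cell import manip
print(manip.close_job())"
```

```text
the job is handed in; nothing more can be done
None
```

The job is handed in at about 30 s on the clock: the tail is in the crate, resting on the loose stub, and all three pales lie flat in the tote along its long side, clear of the carton; the interface returned no verdict.

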